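Pack the watch and latch the transport case

TASK

The customer's watch is under one of the two aluminium dust covers: find it and lay it gently, dial up, in the empty foam compartment of the transport case (set it down, do not drop it). Then shut the lid, hook the latch's wire loop over the keeper on the lid, and press the lever down over centre until it lies flat against the case. Leave the tools and other things on the bench where they are.

Things in the scene. Friction and masses are not known exactly. Their poses are not given: they have to be found in the camera images.
- case: Black hard case with aluminium edges, fixed to the bench, lid open at the start. Body 150 mm deep (its x), 190 wide (y), 70 high; 100 high with the lid shut. Origin: centre of the underside, z up. The front, with the draw latch, is its -x face (x = -75); the hinge is at +x. The front is turned roughly to the robot's right (world -y), up to 0.45 rad towards +x. Below, 'out' means along the case's -x.
- pocket (a point): Centre of the floor of the one empty compartment in the case's dark foam, axes as the case's. The compartment is 60 mm (x) by 110 mm (y) and 16 mm deep, its floor 44 mm above the bench; the case's rim is 10 mm above the foam. It lies 15 mm in front of the case's centre line.
- case_lid (a joint): Lid angle in rad: 0 shut, 1.55 to 1.8 at the start, stop at 1.85. The lid is a foam-filled shell 150 by 190 by 30 mm, 0.4 kg. Its stiff hinge holds it wherever it is left above about 0.9 rad; below that it sinks shut by itself in about a second. It can be pushed over from behind with the fingertips (2 to 3 N at the edge).
- lid_hinge (a point): Middle of the lid's hinge line, at the top of the case's back edge, 70 mm up. Axes turn with the lid: its front edge is at x = -150, its outer face at z = 30, its foam face at z = 0 (mm); equal to the case's axes when shut.
- keeper (a point): Seat of the steel keeper, mid-front of the lid: where the centre of the loop's bar lies once hooked; axes as the lid's. An upward-open groove, 22 mm long (y), 8 across; floor 2.5 mm under the seat, back block rising 8 mm above the seat, outer lip 3.5 thick rising 2.5 above it. Lid shut: 88 mm above the bench, 14 mm out from the front face.
- lever_pivot (a point): Pivot of the latch's lever, mid-front of the case, 14 mm out from its face, 50 mm above the bench, 38 mm straight below the keeper's seat when the lid is shut. Axes turn with the lever (z points from the lever's end to the pivot).
- lever (a joint): Lever angle in rad: 0 flat down against the case (latched), 1.57 straight out, more is up; stop 2.3; 1.5 to 1.9 at the start. Steel plate 26 mm wide, 46 mm from pivot to end, outer face 7 mm off the pivot line. Stays where left. Once the loop is hooked it rests near 1.15; pressing it down stretches springs, hardest near 0.6 (about 6 N near its end), then snaps to 0 past about 0.2.
- lever_end (a point): Point on the outer face of the lever, 36 mm from the pivot; axes as the lever's (-x is the outer face, the one to press).
- loop (a joint): Angle of the wire loop to the lever, rad. Loop + lever angle is the loop's lean: 0 upright, negative leaning out from the case (-0.2 to -0.9 at the start). The loop turns with light friction, staying where left, on a pin on the lever 18 mm from the pivot (below the pivot, 3.6 mm nearer the case, at lever angle 0).
- loop_bar (a point): Middle of the loop's cross bar, its free end, 51 mm from its pin. The loop is a U of 5 mm steel wire, 40 mm wide outside, springy lengthwise (up to 9 mm). Axes: z along the legs to the bar, y along the bar. It can be pinched across its width, fingers outside the legs; lift it over the keeper's lip and lower it into the groove, and the lever follows by itself.
- watch: The watch: steel watch head without strap, round 40 mm case with flat lug ends, 46 mm long (its x, flat ends 26 mm wide), 12 mm thick, small crown on its -y side, dark dial up. About 70 g. Origin: centre of the underside, z up. At the start it lies under the dust cover of one of the two trays.
- tray_1: One of two alike loose round aluminium parts trays, 84 mm across, 5 mm high with a 60 mm rubber-topped boss 8 mm high, 350 g. Origin: centre of the underside.
- cover_1: Plain aluminium dust cover, at the start over tray_1 and resting on its 5 mm flange: an opaque cap 74 mm across (3.5 mm wall), 31 mm high, with a knob 16 mm across on top whose head spans 36 to 49 mm above the cover's lower edge. Loose, about 90 g, just lifts off. Origin: centre of its lower edge.
- tray_2: One of two alike loose round aluminium parts trays, 84 mm across, 5 mm high with a 60 mm rubber-topped boss 8 mm high, 350 g. Origin: centre of the underside.
- cover_2: Plain aluminium dust cover, at the start over tray_2 and resting on its 5 mm flange: an opaque cap 74 mm across (3.5 mm wall), 31 mm high, with a knob 16 mm across on top whose head spans 36 to 49 mm above the cover's lower edge. Loose, about 90 g, just lifts off. Origin: centre of its lower edge.
- bezel: Steel bezel ring, 39 mm across, 5 mm high, lying under the other tray's cover. Origin: centre of the underside.
- loupe: Bystander: black eyepiece loupe, 38 mm across, 32 mm high. To be left where it is.
- blower: Bystander: blue rubber dust blower standing upright, 58 mm across, 105 mm high. To be left where it is.
- oil_stand: Bystander: black oil-cup stand, 46 by 88 mm, 22 mm high. To be left where it is.
- driver: Bystander: small screwdriver, 130 mm long. To be left where it is.
- tweezers: Bystander: steel tweezers, 120 mm long, 8 mm high. To be left where it is.
- pen_pot: Bystander: steel pen pot, 68 mm across, about 130 mm high with the pens. To be left where it is.
- jar: Bystander: small glass jar with a steel cap, 52 mm across, 60 mm high. To be left where it is.
Not all that is in view belongs to the job. Leave any orange look-alike of the cover_1 alone.

How it is judged:
On the way, in this order (a step that is already met when the one before it is completed fails the run):
1. the dust cover is off the watch (horizontal distance between cover_1 and watch above 0.06 m), for 0.1 s.
2. the watch lies dial up in the compartment, let go, with the lid still open (x of watch in the frame of pocket between -0.03 and 0.03 m and y of watch in the frame of pocket between -0.055 and 0.055 m and z of watch in the frame of pocket between -0.004 and 0.004 m and angle between watch's own z axis and vertical below 0.15 rad and contact force between the fingers and watch below 0.1 N and linear speed of watch below 0.02 m/s and value of joint case_lid above 0.5 rad), for 0.2 s.
3. the lid is shut (value of joint case_lid below 0.03 rad), for 0.2 s.
4. the loop is hooked over the keeper, with the lever still up (value of joint case_lid below 0.03 rad and distance between loop_bar and keeper below 0.005 m and value of joint lever above 0.4 rad), for 0.2 s.
At the end, for the whole second after the job is handed in: The watch lies dial up (tilt under 0.15 rad) and at rest on the floor of the foam compartment, the lid is shut (under 0.03 rad), the loop's bar is in the keeper (within 5 mm of its seat) and the lever is flat against the case (under 0.1 rad) (x of watch in the frame of pocket between -0.03 and 0.03 m and y of watch in the frame of pocket between -0.055 and 0.055 m and z of watch in the frame of pocket between -0.004 and 0.004 m and angle between watch's own z axis and vertical below 0.15 rad and contact force between the fingers and watch below 0.1 N and linear speed of watch below 0.02 m/s and value of joint case_lid below 0.03 rad and distance between loop_bar and keeper below 0.005 m and value of joint lever below 0.1 rad); the robot touches nothing.
It fails at once if the watch is dropped (falls free by more than about 10 mm) (linear speed of watch above 0.45 m/s and contact force between the fingers and watch below 0.05 N).
It fails at once if a tool or other bystander is pushed away or knocked over (moved by more than 30 mm) (distance of any of loupe, blower, oil_stand, driver, tweezers, pen_pot, jar from where it was at the start of the episode above 0.03 m).
It also fails if it takes over 72 s, if anything falls off the work surface, if the arm or the gripper's body presses on something with over 40 N, if the wrist force passes 120 N, or if a joint passes its speed limit or range.

ROBOT

A 6-joint arm with a two-finger parallel gripper is mounted at the origin on the work surface. World frame = base frame: x ahead of the robot, y to its left, z up, the work surface at z = 0. Lengths are in m, angles in rad, forces in N, time in s.
With the tool pointing down it reaches from about 0.275 to 0.75 m from the base axis. Payload 10.2 kg.
Tool frame: the origin (TCP) lies midway between the tips of the shut fingers; the grasp point (between the pads) lies 19 mm behind it; z points along the fingers, y is the line along which they close (so a half turn about z gives the same grasp; the last joint's range is limited). The gripper opens to 88 mm and grips with 3 to 60 N. Pads are 18 mm wide; open, the fingers measure 123 mm over their backs; the gripper's body (75 mm by 187 mm) begins 45 mm behind the grasp point.
Start: joints at [-1.457, 0.313, 1.498, -0, 1.331, -0.223], TCP at [0.173, -0.496, 0.239] pointing down, gripper open.
Joint ranges: [-2.94, 2.94], [-0.97, 2.17], [0.19, 2.56], [-1.23, 4.37], [0.02, 3.11], [-2.88, 2.88]. Speed limits (rad/s): [2.39, 2.39, 3.01, 3.14, 3.14, 3.14].

INTERFACE

Orientations are given as [roll, pitch, yaw] about the fixed x, y, z axes, in that order (R = Rz(yaw) Ry(pitch) Rx(roll)).
In Python, from station import robot gives the robot as it stands.
- The arm moves only by the tool move_arm, never from a script. Its argument "series" is a list of rows, each a list of 7 numbers: the turn, a rotation vector about the world's x, y, z in rad, then the shift along the world's x, y, z in mm, then the finger opening in mm, from 0 to 88.1. A call has exactly 10 rows; each row is the pose to reach, as a shift and turn from the pose commanded when the call began; what a row does not reach only later rows make up. A row lasts 1/8 s, in which the tool goes at most 62.5 mm and 10.7 degrees, less where a joint would pass 70% of its speed; a pose out of reach is approached as far as the arm can. A call with a gripper value outside its range is refused whole. The fingers move at their own pace and stop on an object; "force" is the grip in N (left out, the last holds). Time passes only in rows, so rows that repeat a pose let the fingers close, or fill a call up. It gives the time, the measured TCP pose, the force, the opening and the grip force at its end, in the units of the state.
- robot.observe(): the state, without advancing time (a new reading comes with each control period).
- robot.get_image(name): name is "side" or "top"; returns (picture, depth): 420x560x3 uint8, red, green, blue; 420x560 float32, m along the optical axis (not along the pixel's ray), 0 where there is no reading.
- robot.calibration(name): a dict with "fx", "fy", "cx", "cy" (pixels), "pose" (4x4, takes a point from camera to world coordinates). Camera axes: x right, y down, z forward; pixel columns grow to the right and rows downward; lengths in m; the calibration is good to about 2 mm. A picture is of the moment at which its call begins. calibration takes no time and is no camera call.
- robot.sign_off(): hands the job in; it is judged then, once.
Trained networks look in the newest picture that a camera, given by its name, has taken for a name from the list of things; names that differ only in an ending like _2 or _b are one class to them, and where a whole thing is asked for, a point or a joint stands for the part that bears it (a point fixed in the world has none). Each returns a list of dicts, best first, with "score" (0 to 1); they miss things now and then, are a little off and sometimes report something else, mostly with a low value. They report only what shows in the picture. A call takes as long as a camera call. They do not tell look-alikes from the thing itself.
- robot.spot_in(camera, name): "centre" ([column, row] in pixels, amid what is visible of it).
- robot.tip_of(camera, name): "centre" ([column, row] in pixels: a listed point, or the origin of a listed thing).
The state is a dict: "time": time; "joint_pos": joint angles; "qd": joint speeds; "tau": joint torques, N m; "eef_pos": TCP position; "tcp_rot": TCP orientation; "wrist_force": force on the tool from outside, world axes, zero at the start; "torque": the same for the moment, N m; "finger_gap": opening from 0.0 (shut) to 1.0 (fully open); "gripper_force": force on a finger pad.
Only numpy, scipy, OpenCV 4.12 (cv2) and the standard library are available. Lean on these libraries where they do the work, as an engineer would, in place of code of your own. Each camera call takes 0.05 s, during which the arm holds its last target. There are 200 camera calls.

## Working session

There is one attempt and no reset: what is moved stays moved. The work goes in short steps, Python scripts to look and compute and a tool call to move; the robot and the scene stay as the last step left them, time stands still between calls to the robot, and variables do not carry over. Pictures are saved under pics/ and viewed, at most 10 in all, crops included, and the job is handed in when it is done.

Besides the shell and the picture viewer there is one more tool, called in YAML: its name, and indented under it one key for each argument. move_arm: Moves the arm, as the interface text tells. Its arguments: {"type":"object","properties":{"series":{"type":"array","items":{"type":"array","items":{"type":"number"}}},"force":{"type":"number"}},"required":["series"]}

```bash
mkdir -p pics; ls
cat > h.py <<'E'
import numpy as np, cv2
from station import robot
from scipy.spatial.transform import Rotation as R
def snap(n):
    im,d=robot.get_image(n); np.savez(f'/tmp/{n}.npz',im=im,d=d); return im,d
def px(n,c,r,d=None,z=None):
    k=robot.calibration(n); T=np.array(k['pose']); ray=np.array([(c-k['cx'])/k['fx'],(r-k['cy'])/k['fy'],1.])
    if z is None: return (T@np.append(ray*d,1))[:3]
    w=T[:3,:3]@ray; return T[:3,3]+w*(z-T[2,3])/w[2]
def cloud(n,d):
    k=robot.calibration(n); T=np.array(k['pose']); v,u=np.mgrid[:d.shape[0],:d.shape[1]]
    P=np.stack([(u-k['cx'])/k['fx']*d,(v-k['cy'])/k['fy']*d,d],-1)@T[:3,:3].T+T[:3,3]; P[d==0]=np.nan; return P
def proj(n,p):
    k=robot.calibration(n); T=np.linalg.inv(np.array(k['pose'])); q=T[:3,:3]@np.array(p)+T[:3,3]
    return [q[0]/q[2]*k['fx']+k['cx'],q[1]/q[2]*k['fy']+k['cy']]
E
python3 - <<'E'
from h import *
np.set_printoptions(precision=3,suppress=True)
for n in('top','side'):
    im,d=snap(n); cv2.imwrite(f'pics/{n}0.png',cv2.resize(im[:,:,::-1],(784,588)))
    k=robot.calibration(n); print(n,k['fx'],np.array(k['pose']))
    P=cloud(n,d)
    for t in ['cover_1','tray_1','case','pocket','lid_hinge','keeper','lever_pivot','lever_end','loop_bar','blower','pen_pot','jar']:
        for f in('tip_of','spot_in'):
            if f=='spot_in' and t in('pocket',):continue
            try:
                for x in getattr(robot,f)(n,t)[:3]:
                    c,r=x['centre']; i,j=int(round(r)),int(round(c))
                    print(t,f,round(x['score'],2),[round(c,1),round(r,1)],P[i,j] if 0<=i<420 and 0<=j<560 else None)
            except Exception as e: print(t,f,e)
E
```

```text
pics
top 432.02731915964324 [[ 0.001 -0.998  0.061  0.427]
 [-1.    -0.001  0.004 -0.048]
 [-0.004 -0.061 -0.998  1.149]
 [ 0.     0.     0.     1.   ]]
cover_1 tip_of 0.98 [306.6, 268.6] [ 0.346 -0.111  0.05 ]
cover_1 tip_of 0.92 [304.3, 218.4] [nan nan nan]
cover_1 tip_of 0.86 [357.4, 301.3] [ 0.264 -0.239  0.032]
cover_1 spot_in 0.98 [350.5, 262.9] [ 0.362 -0.219  0.052]
cover_1 spot_in 0.93 [358.3, 304.4] [ 0.259 -0.239  0.049]
cover_1 spot_in 0.83 [304.0, 215.5] [ 0.481 -0.104  0.039]
tray_1 tip_of 0.7 [308.0, 222.5] [ 0.465 -0.114  0.041]
tray_1 tip_of 0.45 [355.5, 153.5] [ 0.64  -0.238  0.048]
tray_1 spot_in 0.67 [273.3, 248.2] [ 0.399 -0.025  0.036]
tray_1 spot_in 0.44 [294.2, 210.2] [ 0.498 -0.079  0.007]
tray_1 spot_in 0.19 [195.7, 181.6] [0.566 0.17  0.063]
case tip_of 0.68 [211.8, 187.2] [0.555 0.133 0.044]
pocket tip_of 0.64 [216.3, 186.0] [0.558 0.122 0.045]
lid_hinge tip_of 0.78 [178.0, 185.7] [0.554 0.213 0.072]
lid_hinge tip_of 0.37 [353.6, 155.5] [ 0.637 -0.234  0.037]
lid_hinge spot_in 0.56 [161.1, 179.5] [0.55  0.215 0.217]
lid_hinge spot_in 0.15 [285.4, 110.9] [ 
[... 2171 characters left out ...]
9, 231.8] [0.572 0.013 0.056]
lever_end spot_in 0.68 [181.7, 273.4] [0.528 0.244 0.183]
lever_end spot_in 0.58 [250.9, 234.3] [0.573 0.022 0.056]
loop_bar tip_of 0.56 [256.0, 222.1] [ 0.624 -0.059  0.003]
loop_bar spot_in 0.54 [182.3, 271.7] [0.528 0.243 0.185]
blower tip_of 0.79 [249.7, 173.9] [ 0.741 -0.192  0.021]
blower spot_in 0.61 [246.6, 166.7] [ 0.746 -0.188  0.045]
pen_pot tip_of 0.91 [129.5, 268.4] [0.745 0.217 0.029]
pen_pot spot_in 0.7 [119.2, 254.6] [0.749 0.225 0.075]
pen_pot spot_in 0.55 [301.7, 353.5] [0.335 0.2   0.059]
jar tip_of 0.73 [295.7, 361.0] [0.343 0.205 0.035]
jar spot_in 0.75 [300.7, 354.1] [0.336 0.201 0.059]
jar spot_in 0.37 [212.2, 202.8] [ 0.756 -0.049  0.012]
```

View pics/top0.png

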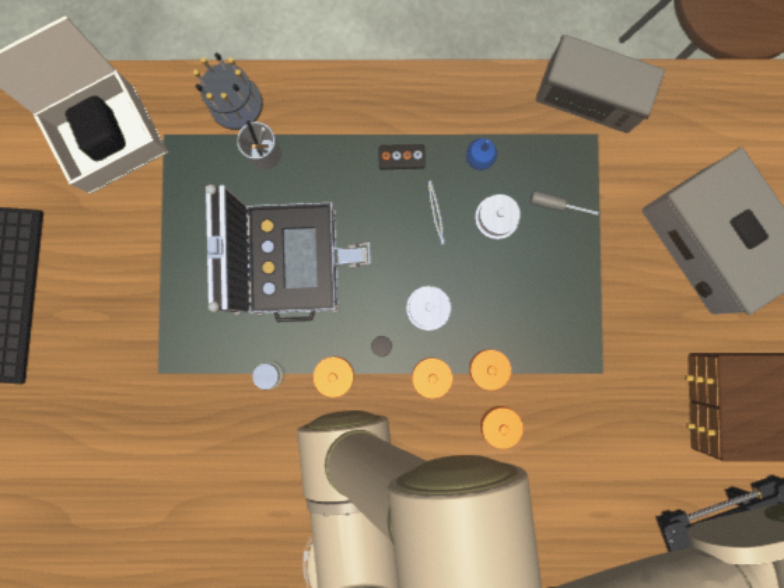

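View pics/side0.png

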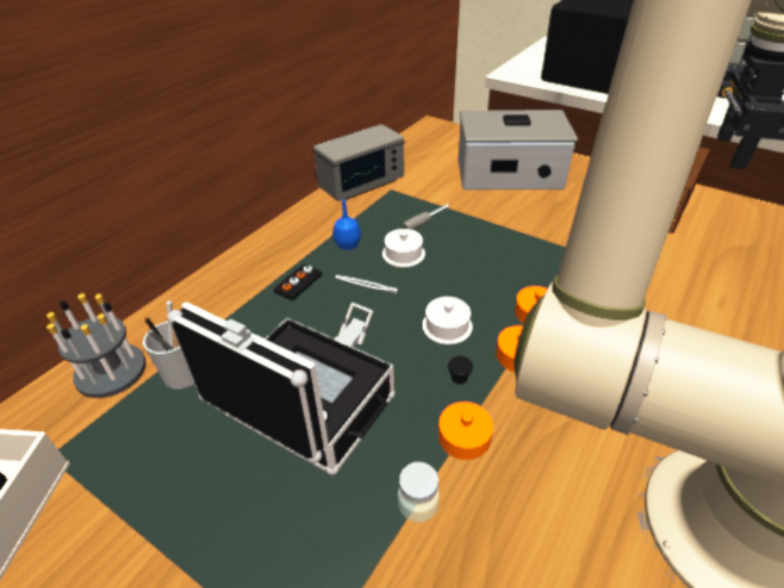

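The top view shows the two silver covers, at about (500,215) and (429,307) in the enlarged picture. The orange look-alikes are at the bottom. The case is centred near (292,258) with its lid open to the left, and the latch and loop stick out at (352,255). The side view agrees. Next I'll measure these with depth.

Run:
```python
from h import *
np.set_printoptions(precision=4,suppress=True)
D=np.load('/tmp/top.npz'); im,d=D['im'],D['d']; P=cloud('top',d); X,Y,Z=P[...,0],P[...,1],P[...,2]
for x,y in((.64,-.238),(.47,-.1)):
    m=(np.hypot(X-x,Y-y)<.06)&(Z>.028)&(Z<.042); q=P[m]
    c,r=cv2.minEnclosingCircle(q[:,:2].astype(np.float32)); print('cover',c,r,np.median(q[:,2]),q[:,:2].mean(0))
    m=(np.hypot(X-x,Y-y)<.06)&(Z>.047); print(' knob',P[m].mean(0),m.sum(),P[m][:,2].max())
# case rim
m=(Z>.064)&(Z<.078)&(X>.42)&(X<.7)&(Y>.04)&(Y<.25)
pts=P[m][:,:2].astype(np.float32); print('rim',m.sum(),cv2.minAreaRect(pts))
# lid
m=(Z>.09)&(X>.42)&(X<.7)&(Y>.15)&(Y<.32); q=P[m]; print('lid',q.min(0),q.max(0),m.sum())
m=(Z>.04)&(X>.42)&(X<.7)&(Y>-.03)&(Y<.055); q=P[m]; v,u=np.where(m); o=np.argsort(q[:,1]); print('latch'); print(np.c_[u,v,q][o][::3])
D=np.load('/tmp/side.npz'); P=cloud('side',D['d']); X,Y,Z=P[...,0],P[...,1],P[...,2]
m=(Z>.04)&(X>.5)&(X<.65)&(Y>-.03)&(Y<.055); q=P[m]; v,u=np.where(m); o=np.argsort(q[:,1]); print('latch side'); print(np.c_[u,v,q][o][::6])
m=(Z>.1)&(X>.42)&(X<.7)&(Y>.12)&(Y<.32); q=P[m]; print('lid',q.min(0),q.max(0),m.sum())
for x,y in((.64,-.238),(.47,-.1)):
    m=(np.hypot(X-x,Y-y)<.06)&(Z>.043); print(' knob',P[m].mean(0),m.sum(),P[m][:,2].max())
# foam face plane of lid (side)
c=np.linalg.svd(q-q.mean(0),full_matrices=False)[2][2]; print(c)
```

```text
cover (0.6466039419174194, -0.24125048518180847) 0.03737804666161537 0.03722162119265304 [ 0.6457 -0.2405]
 knob [ 0.6454 -0.2405  0.0551] 32 0.06064682882743866
cover (0.47325220704078674, -0.10998695343732834) 0.037002868950366974 0.037181430880590005 [ 0.4727 -0.1096]
 knob [ 0.4732 -0.1101  0.0559] 28 0.05965101841922471
rim 1078 ((0.5603114366531372, 0.15236540138721466), (0.19525064527988434, 0.17953388392925262), 2.426337957382202)
lid [0.459  0.2073 0.0901] [0.6553 0.2469 0.2451] 2404
latch
[[264.     183.       0.5602  -0.0031   0.0877]
 [264.     186.       0.5531  -0.003    0.0847]
 [264.     179.       0.5707  -0.0028   0.0831]
 [263.     186.       0.5523  -0.0008   0.0909]
 [263.     173.       0.5846  -0.0007   0.091 ]
 [263.     178.       0.5726  -0.0005   0.0876]
 [263.     183.       0.5604  -0.0005   0.0858]
 [263.     177.       0.5753  -0.0005   0.086 ]
 [263.     175.       0.5805  -0.0004   0.0846]
 [262.     173.       0.5852   0.002    0.0866]
 [262.     177.       0.5756   0.0021   0.084 ]
 [262.     174.       0.5833   0.0022   0.0825]
 [261.     173.     
[... 7018 characters left out ...]
    0.5767   0.0421   0.0566]
 [251.     242.       0.5572   0.0428   0.0589]
 [249.     242.       0.5623   0.0434   0.0566]
 [247.     242.       0.5661   0.0455   0.0563]
 [247.     243.       0.5649   0.0471   0.0553]
 [245.     242.       0.5696   0.0479   0.0564]
 [246.     243.       0.5651   0.05     0.0577]
 [241.     241.       0.5778   0.051    0.0576]
 [250.     246.       0.5533   0.0517   0.0567]
 [243.     243.       0.5709   0.053    0.0571]
 [243.     244.       0.5701   0.0543   0.0556]]
lid [0.4602 0.2105 0.1001] [0.6575 0.2499 0.2425] 5989
 knob [ 0.6469 -0.238   0.0508] 33 0.0556200595799794
 knob [ 0.4736 -0.1074  0.0508] 49 0.05619192270186979
[-0.0744  0.9917  0.1044]
```

Run:
```python
from h import *
np.set_printoptions(precision=4,suppress=True)
for n in('top','side'):
    D=np.load(f'/tmp/{n}.npz'); P=cloud(n,D['d']); X,Y,Z=P[...,0],P[...,1],P[...,2]
    m=(Z>.064)&(Z<.077)&(X>.44)&(X<.68)&(Y>.05)&(Y<.21); q=P[m]
    f=q[q[:,1]<.075]; fr=f[(f[:,0]>.48)&(f[:,0]<.64)]
    a=np.polyfit(fr[:,0],fr[:,1],1); print(n,'front rim fit slope',a, 'y min',fr[:,1].min(),len(fr))
    # sides: left and right outer x at y bins
    for y0 in np.arange(.08,.2,.02):
        s=q[abs(q[:,1]-y0)<.006]; print(' ',round(y0,2),s[:,0].min(),s[:,0].max(),s[:,2].mean())
    # lid faces
    for z0 in(.12,.16,.2,.23):
        s=P[(abs(Z-z0)<.008)&(X>.44)&(X<.68)&(Y>.15)&(Y<.3)]
        if len(s)>20:print('  lid z',z0,len(s),s[:,0].min(),s[:,0].max(),np.polyfit(s[:,0],s[:,1],1)@[.5665,1],np.polyfit(s[:,0],s[:,1],1)[0],np.ptp(s[:,1]))
    fl=P[(Z>.035)&(Z<.05)&(X>.5)&(X<.62)&(Y>.08)&(Y<.15)]; print('floor',cv2.minAreaRect(fl[:,:2].astype(np.float32)),np.median(fl[:,2]))
```

```text
top front rim fit slope [0.0384 0.0461] y min 0.06209372336137584 192
  0.08 0.46912271855488824 0.6588833453262072 0.06737209763233751
  0.1 0.46695499825523323 0.6588629047957801 0.06897705094876685
  0.12 0.4665577052844522 0.6594097949528592 0.06933131095308953
  0.14 0.466604204266671 0.6568088577384515 0.06895926738014979
  0.16 0.464302688530886 0.6565553446018796 0.06786248723911402
  0.18 0.46420561805697624 0.6568343477791403 0.06664207223503929
  lid z 0.12 124 0.46222969383294277 0.6536757045023116 0.21480805771686382 0.026381515912414034 0.025623091794408526
  lid z 0.16 140 0.46134837534567696 0.6544482573816364 0.21447862695449413 0.028200280229316522 0.030853987021212337
  lid z 0.2 157 0.46221220169193683 0.65369615081606 0.21370386356252477 0.04047668307234664 0.013021136817130685
  lid z 0.23 644 0.4610065500761009 0.6546949009849146 0.22879347004203301 0.043240881715103215 0.034188295478595476
floor ((0.5632787346839905, 0.12419580668210983), (0.10940901190042496, 0.05177044868469238), 0.196049764752388) 0.04572521281960129
side front rim fit slope [0.0418 0.0454]
[... 315 characters left out ...]
186 0.4733133290956629 0.06851272095242202
  0.18 0.46510033582148214 0.4724777419772507 0.06830667727147682
  lid z 0.12 488 0.46307382757906657 0.6574112235719259 0.2444309571115349 0.0912297631634464 0.03773975681849828
  lid z 0.16 562 0.46302782592963043 0.6557006179477239 0.24392987066278843 0.09284203634846351 0.03736574820853705
  lid z 0.2 635 0.4630573468412379 0.657484003891113 0.24354910796759316 0.0902748284088676 0.037355157129178224
  lid z 0.23 357 0.46165000040015247 0.6549676714477284 0.23396892312414214 0.03393378129811264 0.03265534473584378
floor ((0.5676074624061584, 0.12056857347488403), (0.09950899332761765, 0.05232634022831917), 2.197175979614258) 0.04427123729358623
```

Run:
```python
from h import *
np.set_printoptions(precision=4,suppress=True)
D=np.load('/tmp/top.npz'); im=D['im']
# pocket: light grey rect by color
print(im[186,216],im[186,240],im[160,200])
hsv=cv2.cvtColor(im,cv2.COLOR_RGB2HSV); m=np.zeros(im.shape[:2],np.uint8)
m[155:215,195:235]=(hsv[155:215,195:235,2]>85)
n,l,st,c=cv2.connectedComponentsWithStats(m); i=1+np.argmax(st[1:,4]); v,u=np.where(l==i)
w=np.array([px('top',a,b,z=.050)[:2] for a,b in zip(u,v)],np.float32); print(st[i],c[i],cv2.minAreaRect(w))
o=robot.observe();print(o['eef_pos'],o['tcp_rot'],o['finger_gap'])
```

```text
[137 142 146] [102 105 101] [86 83 81]
[ 195  155   40   60 2223] [215.2285 185.839 ] ((0.5612703561782837, 0.1254516839981079), (0.15249575674533844, 0.10025319457054138), 0.4235594868659973)
[ 0.1735 -0.4955  0.2387] [-3.1416  0.      0.3368] 1.0011447763005206
```

The yaw of the case's x axis comes out at about π/2 + 0.042. The rim, sides, hinge and pocket measurements agree:
- Case centre: (0.563, 0.140)
- Pocket: (0.563, 0.125)
- Lever pivot: (0.566, 0.051)

I'll start with the nearer silver cover at (0.473, -0.110).

move_arm:
  series:
    - [0, 0, 0, 300, 385, -100, 50]
    - [0, 0, 0, 300, 385, -100, 50]
    - [0, 0, 0, 300, 385, -100, 50]
    - [0, 0, 0, 300, 385, -100, 50]
    - [0, 0, 0, 300, 385, -100, 50]
    - [0, 0, 0, 300, 385, -100, 50]
    - [0, 0, 0, 300, 385, -100, 50]
    - [0, 0, 0, 300, 385, -100, 50]
    - [0, 0, 0, 300, 385, -140, 50]
    - [0, 0, 0, 300, 385, -160, 50]
  force: 20

```text
time: 3.65
eef_pos: [0.4732, -0.1094, 0.0771]
tcp_rot: [-3.14, 0.001, 0.339]
wrist_force: [0.4, 0.2, 0.7]
finger_gap: 0.568
gripper_force: 0.0
```

move_arm:
  series:
    - [0, 0, 0, 0, 0, -20, 50]
    - [0, 0, 0, 0, 0, -32, 50]
    - [0, 0, 0, 0, 0, -38.5, 50]
    - [0, 0, 0, 0, 0, -38.5, 10]
    - [0, 0, 0, 0, 0, -38.5, 10]
    - [0, 0, 0, 0, 0, -38.5, 10]
    - [0, 0, 0, 0, 0, -38.5, 10]
    - [0, 0, 0, 0, 0, -30, 10]
    - [0, 0, 0, 0, 0, -10, 10]
    - [0, 0, 0, 0, 0, 20, 10]

```text
time: 4.9
eef_pos: [0.4731, -0.1103, 0.0993]
tcp_rot: [-3.141, 0.001, 0.337]
wrist_force: [0.1, -0.6, -1.2]
finger_gap: 0.17
gripper_force: 20.0
```

move_arm:
  series:
    - [0, 0, 0, 0, 0, 10, 10]
    - [0, 0, 0, 0, -60, 10, 10]
    - [0, 0, 0, 5, -130, 10, 10]
    - [0, 0, 0, 5, -130, -20, 10]
    - [0, 0, 0, 5, -130, -45, 10]
    - [0, 0, 0, 5, -130, -58, 10]
    - [0, 0, 0, 5, -130, -63, 10]
    - [0, 0, 0, 5, -130, -63.5, 50]
    - [0, 0, 0, 5, -130, -63.5, 50]
    - [0, 0, 0, 5, -130, -30, 50]

```text
time: 6.15
eef_pos: [0.4777, -0.2399, 0.068]
tcp_rot: [-3.139, 0.002, 0.337]
wrist_force: [-0.2, 0.2, 0.4]
finger_gap: 0.488
gripper_force: 0.0
```

Run:
```python
from h import *
np.set_printoptions(precision=4,suppress=True)
for n in('side','top'):
    im,d=snap(n);P=cloud(n,d)
    for t in('watch','bezel','cover_1'):
        for x in robot.tip_of(n,t)[:4]:
            c,r=x['centre'];print(n,t,round(x['score'],2),np.array([c,r]),P[int(r),int(c)])
    c,r=map(int,proj(n,(.473,-.11,.02))); print(c,r)
    k=im[max(r-45,0):r+45,max(c-60,0):c+60,::-1]
    cv2.imwrite(f'pics/{n}1.png',cv2.resize(k,None,fx=6,fy=6,interpolation=cv2.INTER_CUBIC))
a=cv2.imread('pics/side1.png');b=cv2.imread('pics/top1.png')
cv2.imwrite('pics/both1.png',cv2.resize(np.vstack([a,b]),(400,600)))
```

```text
side watch 0.48 [318.9 228.6] [ 0.4757 -0.1052  0.0214]
side bezel 0.71 [341.8 202.6] [ 0.4686 -0.208   0.0311]
side cover_1 0.95 [340.7 203.2] [ 0.4695 -0.2045  0.0299]
side cover_1 0.75 [382.8 225.1] [ 0.351  -0.1869  0.029 ]
side cover_1 0.68 [328.8 308.3] [0.3486 0.082  0.0307]
side cover_1 0.65 [368.6 251.3] [ 0.3447 -0.093   0.0299]
319 227
top watch 0.55 [271.8 247. ] [ 0.4013 -0.0194  0.0358]
top watch 0.51 [307.9 217.7] [ 0.4791 -0.1128  0.0227]
top cover_1 0.96 [241.2 268.1] [0.3474 0.0577 0.0321]
top cover_1 0.89 [356.9 152.9] [ 0.644  -0.2366  0.0554]
top cover_1 0.86 [309.3 271. ] [ 0.3752 -0.0891  0.4838]
top cover_1 0.66 [358.8 303.7] [ 0.3309 -0.1588  0.5109]
305 219
```

View pics/both1.png

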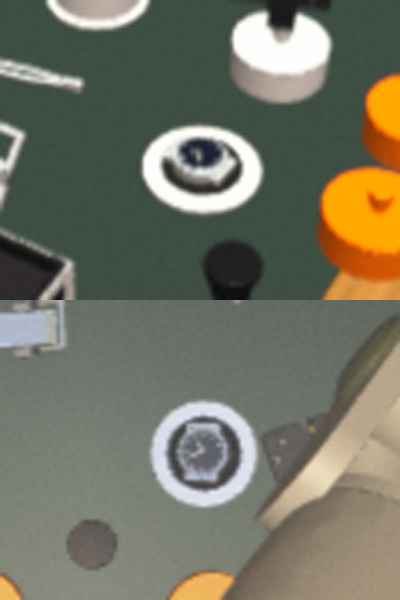

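The watch is on this tray: in the top crop it sits at about (203,452), with its lugs running nearly along world x. Now I'll get its position and yaw exactly.

Run:
```python
from h import *
np.set_printoptions(precision=4,suppress=True)
D=np.load('/tmp/top.npz'); im,d=D['im'],D['d']; P=cloud('top',d)
g=cv2.cvtColor(im,cv2.COLOR_RGB2GRAY); c0,r0=proj('top',(.473,-.11,.008))
v,u=np.mgrid[:420,:560]
w=np.array([[px('top',a,b,z=.014)[:2] for a in range(285,326)] for b in range(198,240)])
G=cv2.resize(g[198:240,285:326],None,fx=1,fy=1)
print(G[8:34,8:32])
W=w.reshape(-1,2); gg=G.reshape(-1)
z=P[198:240,285:326,2].reshape(-1)
tr=W[(gg>140)]
f=np.array([px('top',a,b,z=.005)[:2] for b in range(198,240) for a in range(285,326)],np.float32)
cc=cv2.minEnclosingCircle(f[(gg>150)]) ; print('tray',cc)
c=np.array(cc[0]); m=(gg>112)&(np.hypot(*(W-c).T)<.027)
q=W[m]; mu=q.mean(0); ev,V=np.linalg.eigh(np.cov((q-mu).T)); print('bright',mu,ev,V[:,1],m.sum(),cv2.minAreaRect(q.astype(np.float32)))
mz=(z>.0155)&(np.hypot(*(W-c).T)<.027); q=W[mz]; print('depth',q.mean(0),mz.sum(),cv2.minAreaRect(q.astype(np.float32)),np.median(z[mz]))
```

```text
[[117 115 118 122 133 171 210 219 222 224 222 225 223 224 224 224 224 224
  222 221 203 161 125 113]
 [117 118 128 167 209 220 222 223 223 224 223 224 221 223 223 225 225 224
  225 225 223 218 168 130]
 [119 130 169 213 220 222 221 223 222 219 216 213 187 185 213 218 219 220
  223 224 224 223 220 186]
 [128 169 215 223 224 225 223 220 217 170 121 105  93  89 105 119 130 179
  215 224 226 226 225 222]
 [152 210 222 225 224 223 216 168 128 112 101  92  89  94  95  98  97 103
  126 177 218 226 227 228]
 [205 222 225 224 220 193 129 101 161 175 180 180 178 180 177 189 187 150
   99 101 149 213 224 227]
 [216 220 220 217 188 121  78  92 171 154 174 170 174 174 177 182 186 175
  107  73  86 147 208 222]
 [219 220 217 183 118  76  68  98 175 179 153 140 133 132 142 159 177 166
  103  70  67  84 150 214]
 [221 220 214 144  82  67  83 135 157 135 131 115 127 130 111 113 140 166
  123  80  68  70 105 204]
 [223 220 184 110  71  75 118 144 120 108 126 109 106 101 101 120 114 137
  160 108  74  70  82 150]
 [223 219 148  85  63  87 154 135 126 108 104 129 107  98  99  98 101 116
  138 126  87  7
[... 1093 characters left out ...]
9
   72  68  90 151 212 225]
 [206 221 221 221 215 163 111  91  88  93  97 101  99 104 112 128 119  84
   70  87 150 211 224 225]
 [172 215 224 224 224 218 189 142 100  80  72  70  70  71  76  75  77  84
  108 156 214 225 225 226]
 [138 196 219 225 226 226 222 218 191 143 113  97  95  83  90 103 109 152
  210 221 227 225 226 228]
 [124 144 192 216 224 224 225 224 223 219 216 193 184 159 180 214 219 222
  224 227 225 226 224 221]]Traceback (most recent call last):
  File "<stdin>", line 12, in <module>
  File "h.py", line 7, in px
    k=robot.calibration(n); T=np.array(k['pose']); ray=np.array([(c-k['cx'])/k['fx'],(r-k['cy'])/k['fy'],1.])
ValueError: time passes only in moves, steps and waits
```

```bash
sed -i 's/^def snap/import functools\n_c=functools.lru_cache(None)(lambda n: robot.calibration(n))\ndef snap/; s/k=robot.calibration(n)/k=_c(n)/' h.py
python3 - <<'E'
from h import *
np.set_printoptions(precision=4,suppress=True)
print(px('top',305.2,219.25,z=.015),px('top',305.7,211.3,z=.015),px('top',304.7,227.5,z=.015))
D=np.load('/tmp/top.npz'); g=cv2.cvtColor(D['im'],cv2.COLOR_RGB2GRAY)[195:242,280:330]
for z,lo in((.005,160),):
    m=(g>lo).astype(np.uint8); v,u=np.where(m); q=np.array([px('top',a+280,b+195,z=z)[:2] for a,b in zip(u,v)],np.float32); q=q[np.hypot(*(q-[.473,-.11]).T)<.05]; print('tray',cv2.minEnclosingCircle(q))
D=np.load('/tmp/side.npz'); P=cloud('side',D['d']); g=cv2.cvtColor(D['im'],cv2.COLOR_RGB2GRAY)
m=(np.hypot(P[...,0]-.473,P[...,1]+.11)<.028)&(P[...,2]>.0135); q=P[m]; print('side depth',m.sum(),q.mean(0),q.min(0),q.max(0),cv2.minAreaRect(q[:,:2].astype(np.float32)))
E
```

```text
[ 0.4736 -0.1085  0.015 ] [ 0.4945 -0.1099  0.015 ] [ 0.4519 -0.1071  0.015 ]
tray ((0.4729619324207306, -0.11060197651386261), 0.04241158813238144)
side depth 199 [ 0.474  -0.1052  0.0188] [ 0.4527 -0.1294  0.0135] [ 0.498  -0.0864  0.0234] ((0.4753063917160034, -0.1080692857503891), (0.042914487421512604, 0.04476010054349899), 87.63245391845703)
```

move_arm:
  series:
    - [0, 0, 0, 0, 0, 30, 64]
    - [0, 0, 0.18, 0, 40, 30, 64]
    - [0, 0, 0.36, -2, 80, 30, 64]
    - [0, 0, 0.54, -5, 132, 30, 64]
    - [0, 0, 0.72, -5, 132, 20, 64]
    - [0, 0, 0.9, -5, 132, 10, 64]
    - [0, 0, 1.08, -5, 132, -5, 64]
    - [0, 0, 1.175, -5, 132, -20, 64]
    - [0, 0, 1.175, -5, 132, -30, 64]
    - [0, 0, 1.175, -5, 132, -30, 64]

```text
time: 7.8
eef_pos: [0.4731, -0.1084, 0.0381]
tcp_rot: [-3.14, -0.001, 1.51]
wrist_force: [-0.5, -0.7, 0.3]
finger_gap: 0.727
gripper_force: 0.0
```

move_arm:
  series:
    - [0, 0, 0, 0.5, 0, -15, 64]
    - [0, 0, 0, 0.5, 0, -24, 64]
    - [0, 0, 0, 0.5, 0, -28, 56]
    - [0, 0, 0, 0.5, 0, -28, 44]
    - [0, 0, 0, 0.5, 0, -28, 40]
    - [0, 0, 0, 0.5, 0, -28, 40]
    - [0, 0, 0, 0.5, 0, -28, 40]
    - [0, 0, 0, 0.5, 0, -26, 40]
    - [0, 0, 0, 0.5, 0, -22, 40]
    - [0, 0, 0, 0.5, 0, -18, 40]
  force: 15

```text
time: 9.05
eef_pos: [0.474, -0.1085, 0.0211]
tcp_rot: [3.141, 0.0, 1.512]
wrist_force: [-0.6, -0.4, -0.9]
finger_gap: 0.515
gripper_force: 15.0
```

move_arm:
  series:
    - [0, 0, 0, 0, 0, 30, 40]
    - [0, 0, 0, 0, 0, 75, 40]
    - [0, 0, 0, 0, 5, 110, 40]
    - [0, 0, 0.03, 20, 45, 115, 40]
    - [0, 0, 0.06, 40, 95, 115, 40]
    - [0, 0, 0.1, 60, 145, 115, 40]
    - [0, 0, 0.1, 80, 195, 110, 40]
    - [0, 0, 0.1, 89, 233, 100, 40]
    - [0, 0, 0.1, 89, 233, 80, 40]
    - [0, 0, 0.1, 89, 233, 70, 40]

```text
time: 10.3
eef_pos: [0.5625, 0.1247, 0.0899]
tcp_rot: [-3.14, 0.0, 1.612]
wrist_force: [0.5, -0.3, -0.4]
finger_gap: 0.519
gripper_force: 15.0
```

Run:
```python
from h import *
im,d=snap('side');o=robot.observe();print(o['eef_pos'],o['wrist_force'],o['gripper_force'])
cv2.imwrite('pics/side2.png',cv2.resize(im[150:340,120:340,::-1],None,fx=3,fy=3,interpolation=cv2.INTER_CUBIC))
```

```text
[0.56219886 0.12432119 0.08906226] [-0.31686173 -0.34064897 -1.28258241] 14.999784082174301
```

View pics/side2.png

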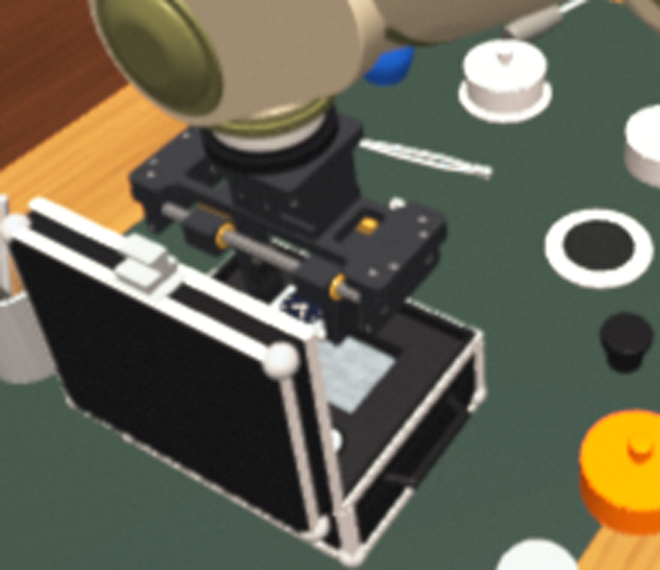

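The picture shows the watch held between the fingers at about (300,305), above the pale pocket floor at (350,370), with the boss left empty. Lowering it now.

move_arm:
  series:
    - [0, 0, 0, 0.5, 0, -15, 40]
    - [0, 0, 0, 0.5, 0, -25, 40]
    - [0, 0, 0, 0.5, 0, -33, 40]
    - [0, 0, 0, 0.5, 0, -38, 40]
    - [0, 0, 0, 0.5, 0, -41, 40]
    - [0, 0, 0, 0.5, 0, -42.5, 40]
    - [0, 0, 0, 0.5, 0, -43.5, 40]
    - [0, 0, 0, 0.5, 0, -44, 40]
    - [0, 0, 0, 0.5, 0, -44, 40]
    - [0, 0, 0, 0.5, 0, -44, 40]

```text
time: 11.6
eef_pos: [0.5635, 0.1245, 0.0468]
tcp_rot: [3.141, -0.0, 1.612]
wrist_force: [-0.3, -0.1, -0.4]
finger_gap: 0.519
gripper_force: 15.0
```

move_arm:
  series:
    - [0, 0, 0, 0, 0, -0.5, 40]
    - [0, 0, 0, 0, 0, -0.5, 40]
    - [0, 0, 0, 0, 0, -1, 40]
    - [0, 0, 0, 0, 0, -1, 40]
    - [0, 0, 0, 0, 0, -1, 47]
    - [0, 0, 0, 0, 0, -1, 52]
    - [0, 0, 0, 0, 0, -1, 58]
    - [0, 0, 0, 0, 0, -1, 60]
    - [0, 0, 0, 0, 0, -1, 60]
    - [0, 0, 0, 0, 0, 6, 60]

```text
time: 12.85
eef_pos: [0.5632, 0.1245, 0.0526]
tcp_rot: [-3.141, -0.0, 1.612]
wrist_force: [0.2, -0.4, -0.2]
finger_gap: 0.679
gripper_force: 0.0
```

move_arm:
  series:
    - [0, 0, 0, 0, 0, 10, 60]
    - [0, 0, 0, 0, 0, 50, 60]
    - [0, 0, 0, 0, 0, 110, 30]
    - [0, 0, 0, 0, 0, 170, 0]
    - [0, 0, 0, 0, 0, 230, 0]
    - [0, 0, 0, 0, 0, 240, 0]
    - [0, 0, 0, 0, 50, 240, 0]
    - [0, 0, 0, 0, 110, 240, 0]
    - [0, 0, 0, 0, 165, 240, 0]
    - [0, 0, 0, 0, 165, 240, 0]

```text
time: 14.1
eef_pos: [0.5624, 0.2926, 0.2913]
tcp_rot: [-3.14, 0.0, 1.616]
wrist_force: [0.3, 0.1, -0.1]
finger_gap: 0.002
gripper_force: 0.0
```

Run:
```python
from h import *
np.set_printoptions(precision=4,suppress=True)
o=robot.observe();print(o['eef_pos'],o['tcp_rot'],o['joint_pos'])
for n in('top','side'):
    im,d=snap(n);P=cloud(n,d)
    for t in('watch',):
        for x in robot.tip_of(n,t)[:3]:
            c,r=x['centre'];print(n,t,round(x['score'],2),np.array([c,r]),P[int(r),int(c)])
    c,r=map(int,proj(n,(.563,.125,.05))); k=im[max(r-45,0):r+45,max(c-60,0):c+60,::-1]
    cv2.imwrite(f'/tmp/{n}3.png',cv2.resize(k,(720,540),interpolation=cv2.INTER_CUBIC))
cv2.imwrite('pics/both3.png',cv2.resize(np.vstack([cv2.imread('/tmp/side3.png'),cv2.imread('/tmp/top3.png')]),(400,600)))
```

```text
[0.5624 0.2926 0.2913] [-3.1395  0.0001  1.6162] [0.2951 0.5412 1.0278 0.0005 1.5746 0.2496]
top watch 0.68 [217.4 184.2] [0.5616 0.118  0.0558]
side watch 0.56 [226.  270.3] [0.4648 0.2111 0.1978]
```

View pics/both3.png

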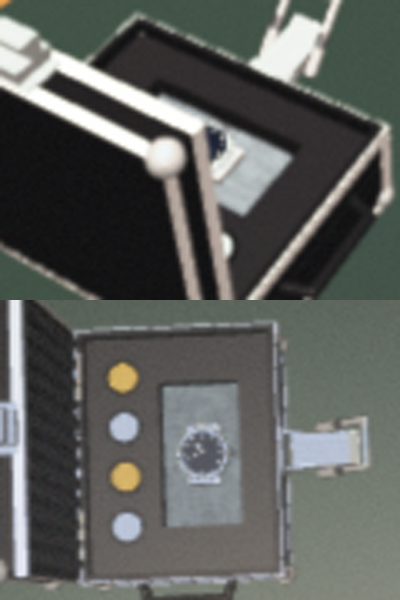

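The watch lies flat in the compartment at (203,453) in the lower crop, and its top reads 56 mm, which is 44 + 12. Next is closing the lid from behind.

move_arm:
  series:
    - [0, 0, 0, 0, 3, -50, 0]
    - [0, 0, 0, 0, 3, -90, 0]
    - [0, 0, 0, 0, -10, -93, 0]
    - [0, 0, 0, 0, -25, -93, 0]
    - [0, 0, 0, 0, -40, -93, 0]
    - [0, 0, 0, 0, -55, -93, 0]
    - [0, 0, 0, 0, -70, -95, 0]
    - [0, 0, 0, 0, -85, -98, 0]
    - [0, 0, 0, 0, -100, -103, 0]
    - [0, 0, 0, 0, -110, -106, 0]

```text
time: 15.55
eef_pos: [0.5633, 0.1784, 0.186]
tcp_rot: [-3.141, 0.0, 1.611]
wrist_force: [-0.3, 0.4, -0.0]
finger_gap: 0.009
gripper_force: 0.3
```

move_arm:
  series:
    - [0, 0, 0, 0, -10, -2, 0]
    - [0, 0, 0, 0, -20, -4, 0]
    - [0, 0, 0, 0, -30, -7, 0]
    - [0, 0, 0, 0, -38, -10, 0]
    - [0, 0, 0, 0, -40, -10, 0]
    - [0, 0, 0, 0, -20, 5, 0]
    - [0, 0, 0, 0, -20, 40, 0]
    - [0, 0, 0, 0, -40, 50, 0]
    - [0, 0, 0, 0, -90, 50, 0]
    - [0, 0, 0, 0, -130, 50, 0]

```text
time: 16.8
eef_pos: [0.563, 0.0468, 0.2359]
tcp_rot: [-3.141, 0.0, 1.611]
wrist_force: [-0.7, -0.2, 0.5]
finger_gap: 0.004
gripper_force: 0.0
```

Run:
```python
from h import *
np.set_printoptions(precision=4,suppress=True)
for n in('top','side'):
    im,d=snap(n);P=cloud(n,d); X,Y,Z=P[...,0],P[...,1],P[...,2]
    m=(X>.47)&(X<.66)&(Y>.07)&(Y<.215)&(Z>.05)&(Z<.12); print(n,m.sum(),np.percentile(Z[m],[10,50,90]) if m.sum() else 0)
    for t in('keeper','loop_bar','lever_pivot','lever_end'):
        for x in robot.tip_of(n,t)[:2]:
            c,r=x['centre'];print(n,t,round(x['score'],2),np.array([c,r]),P[int(r),int(c)])
```

```text
top 531 [0.0988 0.1013 0.1038]
top keeper 0.78 [243.5 179. ] [0.5091 0.0076 0.5403]
top loop_bar 0.48 [264.9 177.4] [ 0.5876  0.0008 -0.0023]
top lever_end 0.67 [256.6 183.5] [ 0.5143 -0.0056  0.4533]
side 6231 [0.0979 0.0996 0.1009]
side keeper 0.86 [245.4 234.7] [0.5576 0.0581 0.0955]
side keeper 0.53 [221.4 289.4] [0.5056 0.193  0.1015]
side loop_bar 0.64 [257.2 222.8] [ 0.6242 -0.0635 -0.0008]
side loop_bar 0.33 [303.8 158.3] [ 0.6625 -0.3461  0.0151]
side lever_pivot 0.51 [244.2 244.6] [0.5389 0.0849 0.1004]
side lever_end 0.73 [255.1 231.3] [0.571  0.0101 0.0571]
```

Run:
```python
from h import *
np.set_printoptions(precision=4,suppress=True)
print('keeper',px('top',243.5,179,z=.088),px('side',245.4,234.7,z=.088))
print('pivot',px('top',243.1,178.9,z=.05),px('side',246.3,244.2,z=.05))
print('bar',px('top',263.3,178,z=.085),px('side',256,222.1,z=.085),px('side',257.2,222.8,z=.085))
for n in('top','side'):
    D=np.load(f'/tmp/{n}.npz'); P=cloud(n,D['d']); X,Y,Z=P[...,0],P[...,1],P[...,2]
    m=(X>.5)&(X<.63)&(Y>.02)&(Y<.085)&(Z>.08)&(Z<.11); q=P[m]
    k=q[(q[:,1]<.062)]; print(n,'keeper pts',len(k)); print(k[np.argsort(k[:,1])][::max(1,len(k)//20)])
    f=q[(q[:,2]>.096)&(abs(q[:,0]-.565)>.03)]; print('lid front edge y min',np.sort(f[:,1])[:6] if len(f) else 0)
    m=(X>.53)&(X<.6)&(Y>-.02)&(Y<.03)&(Z>.078)&(Z<.095); print('bar',P[m].mean(0) if m.sum() else 0,m.sum(),P[m].min(0) if m.sum() else 0,P[m].max(0) if m.sum() else 0)
```

```text
keeper [0.5701 0.0477 0.088 ] [0.5608 0.0536 0.088 ]
pivot [0.5754 0.0521 0.05  ] [0.5674 0.047  0.05  ]
bar [ 0.573  -0.0012  0.085 ] [0.567  0.0089 0.085 ] [0.5635 0.0092 0.085 ]
top keeper pts 0
[]
lid front edge y min [0.0641 0.0646 0.0648 0.065  0.065  0.0667]
bar [0.5673 0.0004 0.0849] 40 [ 0.5479 -0.003   0.0796] [0.586  0.0073 0.0893]
side keeper pts 59
[[0.5578 0.0454 0.0877]
 [0.5732 0.0457 0.0885]
 [0.5648 0.0461 0.0903]
 [0.5698 0.0463 0.0908]
 [0.5615 0.0467 0.0926]
 [0.5573 0.0469 0.0804]
 [0.5664 0.0473 0.0905]
 [0.5583 0.0475 0.092 ]
 [0.5772 0.0477 0.0852]
 [0.5609 0.0478 0.0909]
 [0.5766 0.048  0.0886]
 [0.5683 0.0483 0.0903]
 [0.5606 0.0483 0.0886]
 [0.5658 0.0487 0.0862]
 [0.5786 0.049  0.0884]
 [0.5625 0.0493 0.0884]
 [0.5596 0.0502 0.0849]
 [0.5588 0.0515 0.0835]
 [0.5562 0.0567 0.0951]
 [0.5566 0.0569 0.0893]
 [0.5609 0.0571 0.0958]
 [0.5557 0.0576 0.0932]
 [0.5576 0.0581 0.0955]
 [0.5699 0.0589 0.0954]
 [0.562  0.0593 0.0942]
 [0.5565 0.0597 0.0946]
 [0.5768 0.06   0.0956]
 [0.558  0.0606 0.0974]
 [0.5573 0.0617 0.0959]
 [0.5753 0.062  0.0951]]
lid front edge y min [0.0623 0.0624 0.0628 0.0629 0.0635 0.0637]
bar [0.5684 0.0016 0.0831] 53 [ 0.5496 -0.0029  0.0785] [0.5885 0.0102 0.0875]
```

move_arm:
  series:
    - [0, 0, 0, 4, -48.5, 0, 56]
    - [0, 0, 0, 4, -48.5, -50, 56]
    - [0, 0, 0, 4, -48.5, -100, 56]
    - [0, 0, 0, 4, -48.5, -130, 56]
    - [0, 0, 0, 4, -48.5, -150, 56]
    - [0, 0, 0, 4, -48.5, -159, 52]
    - [0, 0, 0, 4, -48.5, -160, 44]
    - [0, 0, 0, 4, -48.5, -160, 36]
    - [0, 0, 0, 4, -48.5, -160, 36]
    - [0, 0, 0, 4, -48.5, -160, 36]
  force: 10

```text
time: 18.55
eef_pos: [0.5679, 0.0009, 0.0773]
tcp_rot: [3.14, 0.0, 1.612]
wrist_force: [3.0, 0.1, 0.1]
finger_gap: 0.447
gripper_force: 10.0
```

move_arm:
  series:
    - [0, 0, 0, 0.5, 4.5, 4, 36]
    - [0, 0, 0, 0.5, 9, 7.5, 36]
    - [0, 0, 0, 0.5, 15, 10, 36]
    - [0, 0, 0, 0, 21, 12.5, 36]
    - [0, 0, 0, 0, 27, 14, 36]
    - [0, 0, 0, 0, 33, 15, 36]
    - [0, 0, 0, -0.5, 37, 15.5, 36]
    - [0, 0, 0, -0.5, 40, 15.5, 36]
    - [0, 0, 0, -0.5, 40, 15.5, 36]
    - [0, 0, 0, -0.5, 40, 15.5, 36]

```text
time: 19.8
eef_pos: [0.5669, 0.0409, 0.0921]
tcp_rot: [-3.141, -0.0, 1.612]
wrist_force: [-0.9, -0.7, -2.8]
finger_gap: 0.444
gripper_force: 10.0
```

Run:
```python
from h import *
np.set_printoptions(precision=4,suppress=True)
im,d=snap('side');P=cloud('side',d); X,Y,Z=P[...,0],P[...,1],P[...,2]
m=(X>.548)&(X<.588)&(Y>0)&(Y<.065)&(Z>.06)&(Z<.11); q=P[m]; v,u=np.where(m); print(np.c_[u,v,q][np.argsort(q[:,1])][::max(1,len(q)//45)])
cv2.imwrite('pics/side4.png',cv2.resize(im[200:275,200:300,::-1],None,fx=7,fy=7,interpolation=cv2.INTER_CUBIC))
```

```text
[[261.     231.       0.5564   0.0074   0.0626]
 [240.     220.       0.5876   0.0355   0.1018]
 [239.     218.       0.5879   0.0375   0.1089]
 [239.     220.       0.5876   0.0385   0.1042]
 [241.     226.       0.5837   0.0389   0.0892]
 [241.     227.       0.5839   0.0391   0.0864]
 [244.     224.       0.5742   0.0394   0.1003]
 [246.     225.       0.5688   0.0396   0.1003]
 [245.     225.       0.5713   0.0399   0.0992]
 [241.     223.       0.5815   0.0401   0.1   ]
 [239.     223.       0.5869   0.0404   0.0974]
 [254.     237.       0.5495   0.0406   0.0763]
 [249.     227.       0.5599   0.041    0.1002]
 [238.     220.       0.5879   0.0412   0.1061]
 [240.     226.       0.5843   0.0414   0.0909]
 [238.     219.       0.5871   0.0417   0.1097]
 [246.     227.       0.5675   0.0418   0.0969]
 [243.     225.       0.5747   0.0422   0.0994]
 [238.     222.       0.5874   0.0425   0.1017]
 [239.     226.       0.5859   0.0427   0.0911]
 [239.     225.       0.585    0.0432   0.0948]
 [249.     232.       0.5579   0.045    0.0901]
 [237.     222.       0.5876   0.0453   0.10
[... 552 characters left out ...]
  0.5869   0.0493   0.1046]
 [251.     234.       0.5489   0.0497   0.0931]
 [251.     233.       0.548    0.0504   0.097 ]
 [247.     235.       0.5587   0.0512   0.0863]
 [235.     225.       0.5878   0.0521   0.1006]
 [246.     234.       0.5574   0.0553   0.0933]
 [240.     231.       0.5719   0.0564   0.0952]
 [243.     233.       0.5628   0.0581   0.0956]
 [245.     234.       0.5572   0.0585   0.0961]
 [245.     235.       0.5563   0.0599   0.0949]
 [244.     234.       0.5585   0.0601   0.0968]
 [238.     232.       0.5731   0.0614   0.0958]
 [237.     231.       0.5752   0.0617   0.0978]
 [239.     233.       0.5698   0.0623   0.0954]
 [234.     231.       0.5804   0.065    0.0978]]
```

View pics/side4.png

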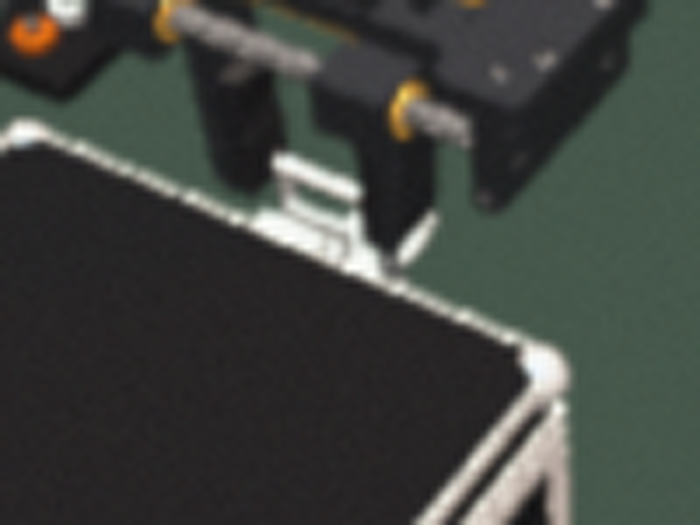

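The bar is above and just outside the lip, at y≈40 mm and z≈99 mm, which is what I predicted. The keeper behind it is at about (310,230) in the crop. Next the bar goes over the lip and down into the groove.

move_arm:
  series:
    - [0, 0, 0, 0, 4, -0.5, 36]
    - [0, 0, 0, 0, 8, -1.5, 36]
    - [0, 0, 0, -0.5, 11, -3.5, 36]
    - [0, 0, 0, -0.5, 11.5, -5.5, 36]
    - [0, 0, 0, -0.5, 11.5, -7.5, 36]
    - [0, 0, 0, -0.5, 11.5, -9, 36]
    - [0, 0, 0, -0.5, 11.5, -10.5, 36]
    - [0, 0, 0, -0.5, 11.5, -11.5, 36]
    - [0, 0, 0, -0.5, 11.5, -12, 36]
    - [0, 0, 0, -0.5, 11.5, -12, 36]

```text
time: 21.1
eef_pos: [0.5667, 0.0525, 0.0815]
tcp_rot: [3.141, 0.0, 1.612]
wrist_force: [-6.9, 1.0, 13.2]
finger_gap: 0.442
gripper_force: 10.0
```

Run:
```python
from h import *
np.set_printoptions(precision=4,suppress=True)
im,d=snap('side');P=cloud('side',d); X,Y,Z=P[...,0],P[...,1],P[...,2]
m=(X>.548)&(X<.588)&(Y>0.0)&(Y<.06)&(Z>.05)&(Z<.11); q=P[m]; v,u=np.where(m); print(np.c_[u,v,q][np.argsort(q[:,1])][::max(1,len(q)//35)])
cv2.imwrite('pics/side5.png',cv2.resize(im[200:275,200:300,::-1],None,fx=7,fy=7,interpolation=cv2.INTER_CUBIC))
```

```text
[[247.     231.       0.5632   0.0448   0.0901]
 [246.     231.       0.5652   0.0456   0.0897]
 [243.     230.       0.5728   0.0461   0.0891]
 [244.     230.       0.5699   0.0462   0.0906]
 [237.     225.       0.5878   0.0462   0.0959]
 [241.     229.       0.5779   0.0463   0.0895]
 [245.     232.       0.5672   0.0469   0.0869]
 [242.     229.       0.5744   0.047    0.0919]
 [245.     231.       0.5664   0.0473   0.0905]
 [247.     232.       0.5611   0.0475   0.0906]
 [241.     230.       0.5769   0.0477   0.0883]
 [244.     231.       0.5683   0.0483   0.0903]
 [246.     232.       0.5631   0.0484   0.0902]
 [240.     230.       0.579    0.0485   0.0877]
 [242.     230.       0.5732   0.0487   0.091 ]
 [236.     224.       0.5875   0.0491   0.1012]
 [243.     231.       0.57     0.0495   0.0904]
 [242.     231.       0.5726   0.0497   0.0892]
 [247.     233.       0.5591   0.05     0.0908]
 [236.     226.       0.5869   0.0505   0.0969]
 [246.     233.       0.5614   0.0505   0.09  ]
 [236.     228.       0.5875   0.0506   0.0909]
 [236.     227.       0.5871   0.0507   0.09
[... 1224 characters left out ...]
  0.5877   0.0572   0.0904]
 [234.     229.       0.5872   0.0572   0.0936]
 [239.     231.       0.5738   0.0573   0.0949]
 [244.     233.       0.5607   0.0573   0.0961]
 [240.     231.       0.571    0.0574   0.0964]
 [246.     236.       0.5561   0.0574   0.09  ]
 [242.     232.       0.5658   0.0574   0.0964]
 [244.     234.       0.5608   0.0576   0.0934]
 [243.     233.       0.5629   0.0579   0.0954]
 [245.     234.       0.5577   0.058    0.0954]
 [240.     232.       0.5705   0.0582   0.0945]
 [238.     231.       0.5754   0.0586   0.0952]
 [233.     226.       0.5871   0.059    0.1037]
 [242.     233.       0.5646   0.0591   0.0955]
 [233.     229.       0.5877   0.0597   0.0954]]
```

View pics/side5.png

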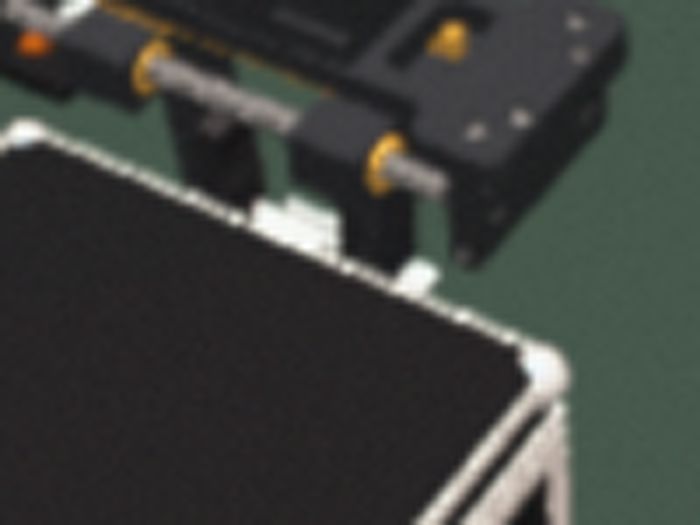

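The bar's top reads z≈90.5 mm at y≈51 mm, so it is seated in the groove. I'll release, retreat and tilt the tool so I can press the lever.

move_arm:
  series:
    - [0, 0, 0, 0, 0, 0, 56]
    - [0, 0, 0, 0, 0, 0, 56]
    - [0, 0, 0, 0, 0, 10, 56]
    - [0, 0, 0, 0, 0, 45, 56]
    - [0, 0, 0, 0, -25, 55, 40]
    - [0.18, 0.008, 0, 1, -60, 55, 0]
    - [0.36, 0.015, 0, 2, -60, 55, 0]
    - [0.54, 0.023, 0, 2, -60, 50, 0]
    - [0.7, 0.03, 0, 2, -55, 35, 0]
    - [0.7, 0.03, 0, 2, -50, 20, 0]

```text
time: 22.4
eef_pos: [0.5684, 0.0012, 0.0988]
tcp_rot: [-3.138, -0.7, 1.608]
wrist_force: [0.9, 0.4, 0.2]
finger_gap: 0.01
gripper_force: 0.0
```

Run:
```python
from h import *
np.set_printoptions(precision=4,suppress=True)
o=robot.observe();print(o['eef_pos'],o['tcp_rot'],o['joint_pos'])
for n in('side','top'):
    im,d=snap(n);P=cloud(n,d); X,Y,Z=P[...,0],P[...,1],P[...,2]
    m=(abs(X-.567)<.008)&(Y>.005)&(Y<.06)&(Z>.02)&(Z<.094); q=P[m]; print(n,q[np.argsort(q[:,1])][::max(1,len(q)//16)])
    for t in('lever_end','loop_bar','keeper'):
        for x in robot.tip_of(n,t)[:1]:
            c,r=x['centre'];print(n,t,round(x['score'],2),np.array([c,r]),P[int(r),int(c)])
```

```text
[0.5684 0.0012 0.0988] [-3.1382 -0.7001  1.6075] [-0.4649  0.6818  1.4794  0.6079  1.4041 -0.739 ]
side [[0.573  0.0058 0.0369]
 [0.5613 0.0069 0.0346]
 [0.5747 0.0073 0.0372]
 [0.5627 0.0085 0.0384]
 [0.5616 0.01   0.0371]
 [0.5642 0.0104 0.0361]
 [0.5717 0.0112 0.0389]
 [0.5707 0.0127 0.0377]
 [0.5649 0.0131 0.038 ]
 [0.5613 0.0142 0.0378]
 [0.5686 0.0154 0.0379]
 [0.57   0.0172 0.0388]
 [0.566  0.0188 0.0392]
 [0.571  0.045  0.0891]
 [0.5679 0.0457 0.0883]
 [0.5721 0.0469 0.0901]
 [0.5745 0.0473 0.0891]
 [0.566  0.0482 0.0886]
 [0.5677 0.049  0.0912]
 [0.562  0.0495 0.0917]
 [0.5724 0.0499 0.0895]
 [0.5686 0.0514 0.0899]
 [0.5728 0.0525 0.0915]]
side lever_end 0.64 [320.5 232.3] [ 0.4712 -0.1081  0.0082]
side loop_bar 0.44 [242.3 235.5] [0.5594 0.0653 0.0978]
side keeper 0.95 [246.5 234. ] [0.5558 0.0571 0.0957]
top [[0.5613 0.0068 0.0369]
 [0.5661 0.017  0.0404]
 [0.5633 0.0195 0.0416]
 [0.5737 0.0222 0.0414]
 [0.5658 0.0246 0.0424]
 [0.575  0.0292 0.0516]
 [0.5598 0.0318 0.0497]
 [0.5648 0.0343 0.0508]
 [0.5649 0.0369 0.05  ]
 [0.5696 0.0392 0.0536]
 [0.5647 0.0419 0.0518]
 [0.567  0.0443 0.0535]
 [0.5747 0.0463 0.0901]
 [0.5618 0.0468 0.0543]
 [0.5645 0.0509 0.0925]
 [0.5746 0.0536 0.091 ]
 [0.5679 0.0565 0.0859]]
top lever_end 0.55 [256.6 183.6] [0.5662 0.0197 0.0393]
top loop_bar 0.63 [243.1 179.6] [0.5692 0.0483 0.094 ]
top keeper 0.95 [240.9 178.1] [0.573  0.0567 0.0845]
```

move_arm:
  series:
    - [0, 0, 0, 0, 10, -40, 0]
    - [0, 0, 0, 0, 15.4, -54.5, 0]
    - [0, 0, 0, 0, 17, -61.5, 0]
    - [0, 0, 0, 0, 19, -68.5, 0]
    - [0, 0, 0, -0.5, 20.5, -73, 0]
    - [0, 0, 0, -0.5, 22.5, -77, 0]
    - [0, 0, 0, -1, 25, -80, 0]
    - [0, 0, 0, -1, 27.5, -83, 0]
    - [0, 0, 0, -1, 31, -85.5, 0]
    - [0, 0, 0, -1.5, 35.5, -88, 0]

```text
time: 24.05
eef_pos: [0.5674, 0.0374, 0.0123]
tcp_rot: [-3.142, -0.699, 1.612]
wrist_force: [-3.2, -23.5, 15.9]
finger_gap: 0.005
gripper_force: 11.9
```

move_arm:
  series:
    - [0, 0, 0, 0, 0.5, 0, 0]
    - [0, 0, 0, 0, -5, 0, 0]
    - [0, 0, 0, 0, -20, 5, 0]
    - [0, 0, 0, 0, -40, 20, 0]
    - [0, 0, 0, 0, -60, 60, 0]
    - [0, 0, 0, 0, -80, 100, 0]
    - [0, 0, 0, 0, -100, 140, 0]
    - [0, 0, 0, 0, -120, 180, 0]
    - [0, 0, 0, 0, -120, 180, 0]
    - [0, 0, 0, 0, -120, 180, 0]

```text
time: 25.3
eef_pos: [0.5665, -0.0819, 0.1914]
tcp_rot: [-3.138, -0.701, 1.61]
wrist_force: [-1.0, 0.1, -0.7]
finger_gap: 0.007
gripper_force: 0.0
```

Run:
```python
from h import *
np.set_printoptions(precision=4,suppress=True)
for n in('side','top'):
    im,d=snap(n);P=cloud(n,d); X,Y,Z=P[...,0],P[...,1],P[...,2]
    m=(abs(X-.567)<.012)&(Y>-.01)&(Y<.06)&(Z>.01)&(Z<.1); q=P[m]; print(n,len(q));print(q[np.argsort(q[:,2])][::max(1,len(q)//16)])
    m=(X>.5)&(X<.63)&(Y>.09)&(Y<.2); print('lid',np.nanmedian(Z[m]))
    c,r=map(int,proj(n,(.566,.05,.05))); cv2.imwrite(f'/tmp/{n}6.png',cv2.resize(im[r-45:r+45,c-60:c+60,::-1],(720,540),interpolation=cv2.INTER_CUBIC))
cv2.imwrite('pics/both6.png',cv2.resize(np.vstack([cv2.imread('/tmp/side6.png'),cv2.imread('/tmp/top6.png')]),(400,600)))
```

```text
side 52
[[0.5579 0.0466 0.0769]
 [0.5586 0.0513 0.0863]
 [0.5609 0.0481 0.0882]
 [0.5785 0.049  0.0885]
 [0.5766 0.0481 0.0887]
 [0.5655 0.0454 0.0894]
 [0.5778 0.0463 0.0895]
 [0.5722 0.0467 0.0899]
 [0.5684 0.0516 0.0902]
 [0.556  0.0508 0.0902]
 [0.5595 0.0462 0.0904]
 [0.5623 0.0458 0.0914]
 [0.5676 0.0587 0.0936]
 [0.5723 0.0593 0.0945]
 [0.5595 0.059  0.0953]
 [0.5733 0.0578 0.0956]
 [0.5715 0.0569 0.0958]
 [0.5657 0.0575 0.0965]]
lid 0.09969794372118668
top 81
[[0.5779 0.0454 0.0101]
 [0.5697 0.0452 0.0117]
 [0.5555 0.0445 0.0194]
 [0.5659 0.0453 0.0418]
 [0.5723 0.047  0.0521]
 [0.5566 0.0492 0.0551]
 [0.5657 0.0542 0.0835]
 [0.5603 0.0539 0.0863]
 [0.5676 0.0539 0.0874]
 [0.5775 0.0514 0.0881]
 [0.5698 0.0561 0.0901]
 [0.5647 0.0486 0.0909]
 [0.5745 0.0486 0.0918]
 [0.572  0.0485 0.0922]
 [0.5666 0.0458 0.095 ]
 [0.5663 0.0578 0.0975]
 [0.5587 0.0576 0.0992]]
lid 0.10138491710133768
```

View pics/both6.png

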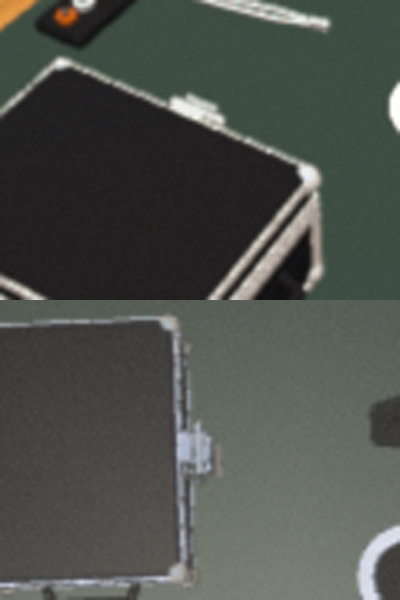

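The lid is shut with its top at 100 mm. The bar is in the keeper with its top at 90 mm. The lever face is vertical, at y≈0.045 from z = 10 to 42 mm, so it lies flat. The arm is clear of everything, so I'm handing in.

```bash
python3 -c "
from station import robot
print(robot.sign_off())"
```

```text
the job is handed in; nothing more can be done
None
```

The job is handed in at about 25 s of the 72 s allowed: the watch lies dial up in the foam compartment, the lid is shut, the loop is in the keeper and the lever is flat; the hand-in returned no verdict.

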